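# Rock a locating block out of its socket

## Task

Turn the black release knob on the bench fixture until its pointer stands at the raised index mark on the dial, which draws the locking fork back from the steel locating block. Then take the block by its head, rock it firmly to both sides, left and right across the fixture, until it has pushed back the two stiff brass keepers that grip it, and lift it straight out. Finish while still holding the block upright and still in the gripper, just clear of its socket (about a finger's breadth above it), with the knob still at the mark and the other things on the bench left alone.

Things in the scene. Friction and masses are not known exactly. Their poses are not given: they have to be found in the camera images.
- fixture: bolted-down fixture, base plate 224 x 100 x 8 mm; origin at the centre of its underside on the bench, z up. On its -x side (x -55 mm, nearer the robot) stands the aluminium socket tower, 50 (x) x 72 (y) mm, top 55 mm above the bench; on its +x side (x +55 mm) the grey drive box, 76 x 80 mm, top 72 mm above the bench, with dial and knob. It never moves.
- mouth (a point): centre of the open top of the socket tower, 55 mm above the bench; axes as the fixture's. The socket floor is 47 mm below it. The steel fork lies on top of the tower, up to 63 mm above the bench.
- block: loose steel locating block, about 0.4 kg, upright in the socket; origin at the centre of its underside, axes along the fixture's. Foot: a half roller 26 mm across lying along x (22 mm long), flat on top 17 mm up; it rocks sideways (in y) about the roller's axis, 13 mm above the underside. Neck 22 (x) x 14 (y) mm. Head 26 (x) x 30 (y) x 50 (z) mm, from 61 to 111 mm above the underside.
- block_head (a point): centre of the block's head, 86 mm above its underside (94 mm above the bench at the start); axes as the block's
- block_foot (a point): centre of the block's underside, at the start on the socket floor 8 mm above the bench. The keepers overlap the foot: pulled straight up at first, the block rises 4 mm and stops dead.
- keeper_l (a joint): brass keeper on the fixture's +y side of the neck, inside the tower, top 55 mm above the bench; m pushed back towards +y, 0 to 0.010; stays where it is left, pushing it takes 10 N. Leaning the block 0.26 rad (15 degrees) to +y about its roller axis pushes it back 8 to 9 mm; at 0.3 rad it is at its stop. The block comes out when both keepers are beyond about 0.005.
- keeper_r (a joint): the same on the -y side, positive when pushed towards -y
- fork (a joint): steel fork round the neck on top of the tower, m drawn back towards the drive box (+x); geared to the knob, 24 mm per rad; clear of the neck beyond 0.018
- knob (a joint): release knob, black bar grip 36 mm long, 12 mm wide, 33 mm tall (80 to 112 mm above the bench), upright axis; rad, grows counter-clockwise seen from above, 0 to 2.2. The bar lies along its pointer; at 0 the pointer is 1.0 rad clockwise from the fixture's +x. Light friction (0.06 N m), stays where it is left.
- knob_grip (a point): on the knob's axis, 98 mm above the bench, where to grip the bar
- pointer_tip (a point): tip of the knob's pointer, 30 mm from the knob's axis
- mark (a point): the index mark: a raised black bar on the rim of the round steel dial (74 mm across) under the knob; the point lies 30 mm from the knob's axis on the mark's line, where the pointer tip comes when set. It is 0.8 to 1.45 rad counter-clockwise of the pointer at the start.
- bearing: bystander: steel ring 62 mm across, 18 mm high
- gear: bystander: dark stepped wheel 64 mm across, 30 mm high
- driver: bystander: screwdriver lying on the bench
- spanner: bystander: wrench lying on the bench
- oil: bystander: grey bottle 70 mm across, 170 mm tall
- tin: bystander: open steel tin 90 mm across, 70 mm high
Mind the look-alikes: they are no part of the job. Leave any red look-alike of the block alone.

How it is judged:
By the outcome, as a careful person would: the job done as asked, in the order asked, and still so for the second after the job is handed in, while the arm keeps its last pose, push and grip.
It also fails if it takes over 58 s, if anything falls off the work surface, if the arm or the gripper's body presses on something with over 40 N, if the wrist force passes 120 N, or if a joint passes its speed limit or range.

## Robot

A 6-joint arm with a two-finger parallel gripper is mounted at the origin on the work surface. World frame = base frame: x ahead of the robot, y to its left, z up, the work surface at z = 0. Lengths are in m, angles in rad, forces in N, time in s.
With the tool pointing down it reaches from about 0.35 to 0.95 m from the base axis. Payload 17.4 kg.
Tool frame: the origin (TCP) lies on the centre line of the jaws, within the pads' length; the fingertips stand 11 mm ahead of it and the grasp point (between the pads) lies 8 mm behind it; z points along the fingers, x is the direction in which the jaws open and shut, and the axes are right-handed (so a half turn about z gives the same grasp; the last joint's range is limited). The gripper opens to 93 mm and grips with 3 to 60 N. Pads are 15 mm wide; open, the fingers measure 128 mm over their backs; the gripper's body (75 mm by 188 mm) begins 65 mm behind the grasp point.
Start: joints at [-1.156, 0.116, 1.442, -0, 1.584, -0.038], TCP at [0.295, -0.607, 0.201] pointing down, gripper open.
Joint ranges: [-2.83, 2.83], [-0.83, 2.19], [0.07, 2.5], [-1.14, 4.28], [0.01, 3], [-2.97, 2.97]. Speed limits (rad/s): [1.89, 1.89, 2.22, 3.14, 3.14, 3.14].

## Interface

Orientations are given as a rotation vector (axis times angle).
In Python, from cell import read_state, imaging, workorder gives the robot as it stands.
- The arm moves only by the tool move_arm, never from a script. Its argument "targets" is one flat list of numbers, 5 for each row, row after row: the opening in per cent of the stroke, from 0 (shut) to 100 (fully open), then the shift along the tool's x, y, z in m, then the turn about the tool's z in degrees. A call has 1 to 20 rows; each row shifts and turns the commanded pose from where the row before left it, along the tool's axes as they then stand; what a row does not reach is not made up. A row lasts 1/12 s, in which the tool goes at most 41.7 mm and 7.16 degrees, less where a joint would pass 70% of its speed; a pose out of reach is approached as far as the arm can. A call is refused whole if a number of a shift passes 0.0417 or a number of a turn 7.16, either way. A call with a gripper value outside its range is refused whole. The fingers move at their own pace and stop on an object; the grip force is fixed at half the most. Time passes only in rows, so rows that do not move let the fingers close. It gives the time, the measured TCP pose, the force and the opening at its end, in the units of the state.
- read_state(): the state, without advancing time (a new reading comes with each control period).
- imaging.camera(name): name is "scene" or "side" or "wrist"; returns the picture (384x512x3 uint8, red, green, blue); there is no depth.
- imaging.camera_params(name): a dict with "intrinsics" (3x3 intrinsics, pixels), "dist" ([k1, k2, p1, p2, k3] as OpenCV has them; the pictures are not rectified), "world_from_camera" (4x4, takes a point from camera to world coordinates). Camera axes: x right, y up, looking along -z (the intrinsics and any distortion apply to the point x, -y, -z); pixel columns grow to the right and rows downward; lengths in m; the calibration is good to about 2 mm. A picture is of the moment at which its call begins: read the wrist's pose just before it. camera_params takes no time and is no camera call; for the wrist camera it gives the pose at the moment of the call.
- workorder.sign_off(): hands the job in, once; it reports no verdict.
The state is a dict: "clock": time; "joints": joint angles; "dq": joint speeds; "joint_torque": joint torques, N m; "position": TCP position; "tool_rot": TCP orientation; "contact_force": force on the tool from outside, world axes, zero at the start; "torque": the same for the moment, N m; "width": finger opening in m.
Only numpy, scipy, OpenCV 4.12 (cv2) and the standard library are available. Lean on these libraries where they do the work, as an engineer would, in place of code of your own. Each camera call takes 0.05 s, during which the arm holds its last target.

## Working session

There is one attempt and no reset: what is moved stays moved. The work goes in short steps, Python scripts to look and compute and a tool call to move; the robot and the scene stay as the last step left them, time stands still between calls to the robot, and variables do not carry over. Pictures are saved under pics/ and viewed, and the job is handed in when it is done.

Besides the shell and the picture viewer there is one more tool, called after ">>>" as name(argument=value, ...) on one line, values as JSON. move_arm: Moves the arm, as the interface text tells. Its arguments: {"type":"object","properties":{"targets":{"type":"array"}},"required":["targets"]}

```bash
ls; mkdir -p pics; python3 - <<'E'
from cell import read_state, imaging
import cv2,json,numpy as np
s=read_state();print(s)
for n in ["scene","side"]:
    im=imaging.camera(n);cv2.imwrite(f"pics/{n}0.png",im[:,:,::-1])
    p=imaging.camera_params(n);print(n,np.round(p["intrinsics"],1).tolist(),np.round(p["dist"],4),np.round(p["world_from_camera"],3).tolist())
E
```

```text
pics
{'clock': 0.0, 'joints': array([-1.15581124e+00,  1.16483624e-01,  1.44225338e+00, -2.87513824e-05,
        1.58399568e+00, -3.77760377e-02]), 'dq': array([ 0.00206684, -0.00080447,  0.00010631, -0.00174883,  0.00146615,
        0.00133279]), 'joint_torque': array([-9.61806909e-04, -7.21256161e+01, -6.22615743e+01,  7.80262495e-02,
        2.38198531e-02, -1.80525049e-04]), 'position': array([ 0.29518846, -0.60678851,  0.20071417]), 'tool_rot': array([-2.66284494e+00,  1.66582808e+00,  1.50629181e-03]), 'contact_force': array([ 0.1042627 , -0.09920128, -0.38906112]), 'torque': array([ 0.04911045, -0.00747437, -0.04084216]), 'width': 0.0931270662423709}
scene [[403.0, 0.0, 255.7], [0.0, 403.0, 194.0], [0.0, 0.0, 1.0]] [-0.1372  0.      0.      0.      0.    ] [[-0.633, -0.487, 0.602, 1.141], [0.774, -0.41, 0.482, 0.468], [0.012, 0.771, 0.636, 0.729], [0.0, 0.0, 0.0, 1.0]]
side [[412.6, 0.0, 252.9], [0.0, 412.6, 188.6], [0.0, 0.0, 1.0]] [-0.0034  0.      0.      0.      0.    ] [[-0.916, 0.23, -0.329, 0.097], [-0.402, -0.545, 0.736, 0.933], [-0.01, 0.806, 0.592, 0.832], [0.0, 0.0, 0.0, 1.0]]
```

View pics/scene0.png

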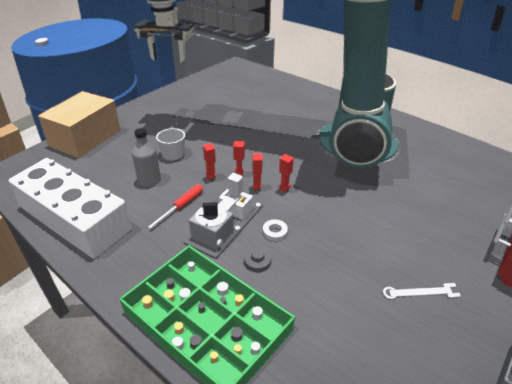

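View pics/side0.png

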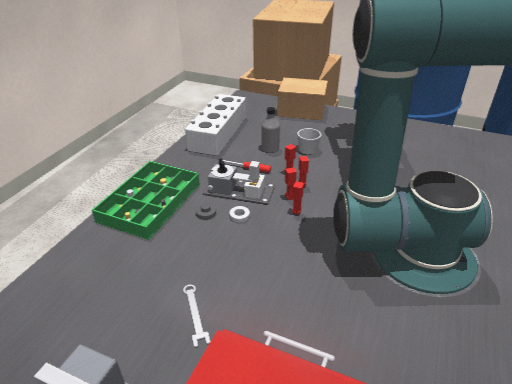

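```bash
python3 - <<'E'
import cv2
a=cv2.imread("pics/scene0.png")[130:280,140:310];b=cv2.imread("pics/side0.png")[130:230,180:320]
cv2.imwrite("pics/c0.png",cv2.resize(a,None,fx=4.6,fy=4,interpolation=cv2.INTER_CUBIC) if 0 else cv2.resize(a,None,fx=4,fy=4,interpolation=cv2.INTER_CUBIC))
cv2.imwrite("pics/c1.png",cv2.resize(b,None,fx=5,fy=5,interpolation=cv2.INTER_CUBIC))
E
```

```text
(no output)
```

View pics/c0.png

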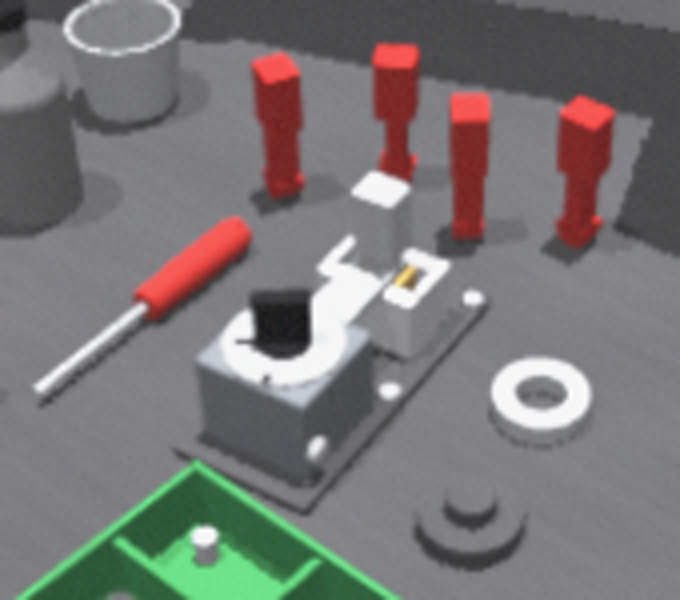

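View pics/c1.png

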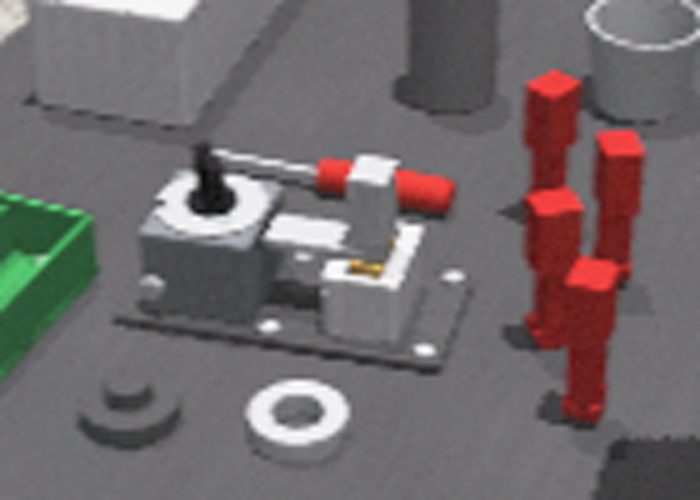

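```bash
cat > h.py <<'E'
import numpy as np,cv2
from cell import read_state,imaging
def ray(P,uv):
    u=cv2.undistortPoints(np.array([[uv]],float),np.array(P["intrinsics"]),np.array(P["dist"]))[0,0]
    T=np.array(P["world_from_camera"]);return T[:3,3],T[:3,:3]@np.array([u[0],-u[1],-1.])
def onz(P,uv,z):
    o,d=ray(P,uv);return o+d*(z-o[2])/d[2]
def proj(P,X):
    T=np.array(P["world_from_camera"]);c=T[:3,:3].T@(np.array(X)-T[:3,3]);
    return cv2.projectPoints(np.array([[c[0],-c[1],-c[2]]]),np.zeros(3),np.zeros(3),np.array(P["intrinsics"]),np.array(P["dist"]))[0][0,0]
E
python3 - <<'E'
from h import *
A=imaging.camera_params("scene");B=imaging.camera_params("side")
sc=lambda x,y:(140+x/4-.4,130+y/4-.4); sd=lambda x,y:(180+x/5-.4,130+y/5-.4)
print("head",onz(A,sc(381,188),.119),onz(B,sd(374,165),.119))
print("dial",onz(A,sc(284,345),.077),onz(B,sd(212,204),.077))
print("plate scene",[onz(A,sc(*p),.008) .round(4)for p in [(180,452),(306,508),(488,302)]])
print("plate side",[onz(B,sd(*p),.008).round(4) for p in [(115,320),(440,368),(472,272)]])
s=read_state();print(imaging.camera_params("wrist")["world_from_camera"].round(3),imaging.camera_params("wrist")["intrinsics"])
E
```

```text
head [ 0.54391433 -0.0778778   0.119     ] [ 0.54633436 -0.08420128  0.119     ]
dial [ 0.65639783 -0.05677765  0.077     ] [ 0.65221908 -0.05917559  0.077     ]
plate scene [array([ 0.7165, -0.0935,  0.008 ]), array([ 0.6996, -0.0028,  0.008 ]), array([ 0.4848, -0.0361,  0.008 ])]
plate side [array([ 0.699 , -0.0009,  0.008 ]), array([ 0.4806, -0.0376,  0.008 ]), array([ 0.5003, -0.1444,  0.008 ])]
[[ 0.437  0.866  0.243  0.364]
 [-0.899  0.421  0.119 -0.573]
 [ 0.001 -0.27   0.963  0.384]
 [ 0.     0.     0.     1.   ]] [[308.01264917   0.         252.75273546]
 [  0.         308.01264917 188.11435363]
 [  0.           0.           1.        ]]
```

```bash
cat >> h.py <<'E'
from scipy.spatial.transform import Rotation as Ro
def tool():
    s=read_state();return s,np.array(s["position"]),Ro.from_rotvec(s["tool_rot"]).as_matrix()
E
python3 - <<'E'
from h import *
s,p,R=tool();print(p,R.round(3))
A=imaging.camera_params("scene")
print("oil",onz(A,(148,181),0),"tin",onz(A,(172,155),0.))
for q in [(281,190),(395,175),(468,232),(577,240)]: print("red",onz(A,(140+q[0]/4,130+q[1]/4),0).round(3))
W=imaging.camera_params("wrist");T=np.array(W["world_from_camera"])
print("cam in tool",R.T@(T[:3,3]-p),(R.T@T[:3,:3]).round(3).tolist())
# aim: camera looks so that point ~ (0.62,-0.066,.08)
d=R.T@(np.array([.64,-.065,.28])-p);print(d)
E
```

```text
[ 0.2952151  -0.60681159  0.20076425] [[ 0.437 -0.899 -0.   ]
 [-0.899 -0.437  0.001]
 [-0.001 -0.    -1.   ]]
oil [ 0.6100293 -0.3683032  0.       ] tin [ 0.47158551 -0.41713405  0.        ]
red [ 0.478 -0.238  0.   ]
red [ 0.409 -0.185  0.   ]
red [ 0.427 -0.099  0.   ]
red [ 0.384 -0.033  0.   ]
cam in tool [-0.00040284 -0.07685096 -0.18332892] [[1.0, 0.001, -0.002], [0.0, -0.963, -0.27], [-0.002, 0.27, -0.963]]
[-0.3364472  -0.54708085 -0.07887048]
```

>>> move_arm(targets=[100,0,0,-0.04,0,100,0,0,-0.04,0,100,-0.02,-0.03,0,0,100,-0.02,-0.03,0,0,100,-0.02,-0.03,0,0,100,-0.02,-0.03,0,0,100,-0.02,-0.03,0,0,100,-0.02,-0.03,0,0,100,-0.02,-0.03,0,0,100,-0.02,-0.03,0,0,100,-0.02,-0.03,0,0,100,-0.02,-0.03,0,0,100,-0.02,-0.03,0,0,100,-0.02,-0.03,0,0,100,-0.02,-0.03,0,0,100,-0.02,-0.03,0,0,100,-0.02,-0.03,0,0,100,0,0,0,0])

```text
clock: 1.6
position: [0.5706, -0.1358, 0.2807]
tool_rot: [-2.666, 1.66, 0.002]
contact_force: [0.1, -0.1, -0.1]
width: 0.0932
```

```bash
python3 - <<'E'
from h import *
s,p,R=tool();print(s["clock"],p,R.round(3),s["joints"].round(2))
im=imaging.camera("wrist");cv2.imwrite("pics/w1.png",im[:,:,::-1])
np.save("w1.npy",imaging.camera_params("wrist")["world_from_camera"])
E
```

```text
1.6 [ 0.57059801 -0.13580873  0.28074581] [[ 0.441 -0.898 -0.   ]
 [-0.898 -0.441  0.001]
 [-0.002 -0.    -1.   ]] [-0.28 -0.09  1.52  0.    1.71  0.84]
```

View pics/w1.png

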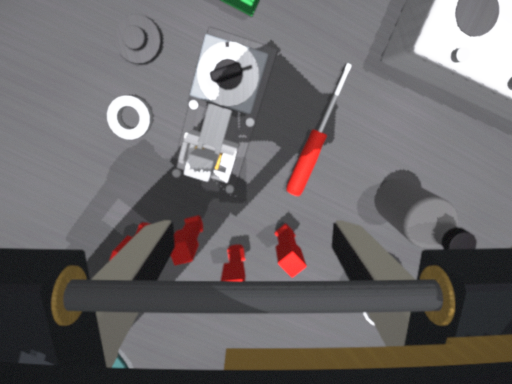

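>>> move_arm(targets=[100,0,-0.03,0,0,100,0,-0.03,0.02,0,100,0.01,-0.03,0.03,0,100,0.01,-0.02,0.03,0,100,0,0,0,0,100,0,0,0,0])

```text
clock: 2.15
position: [0.6744, -0.111, 0.2002]
tool_rot: [2.662, -1.666, -0.006]
contact_force: [-1.0, -0.2, 0.6]
width: 0.093
```

```bash
python3 - <<'E'
from h import *
s,p,R=tool();print(s["clock"],p,R.round(3),s["joints"].round(2))
im=imaging.camera("wrist");cv2.imwrite("pics/w2.png",im[:,:,::-1])
np.save("w2.npy",imaging.camera_params("wrist")["world_from_camera"])
c=im[90:290,130:400,::-1];cv2.imwrite("pics/w2c.png",cv2.resize(im[60:260,130:390,::-1],None,fx=3,fy=3,interpolation=cv2.INTER_CUBIC))
E
```

```text
2.15 [ 0.67438258 -0.11101771  0.2002287 ] [[ 0.437 -0.899 -0.004]
 [-0.899 -0.437  0.001]
 [-0.003  0.004 -1.   ]] [-0.2   0.14  1.42 -0.    1.59  0.92]
```

View pics/w2c.png

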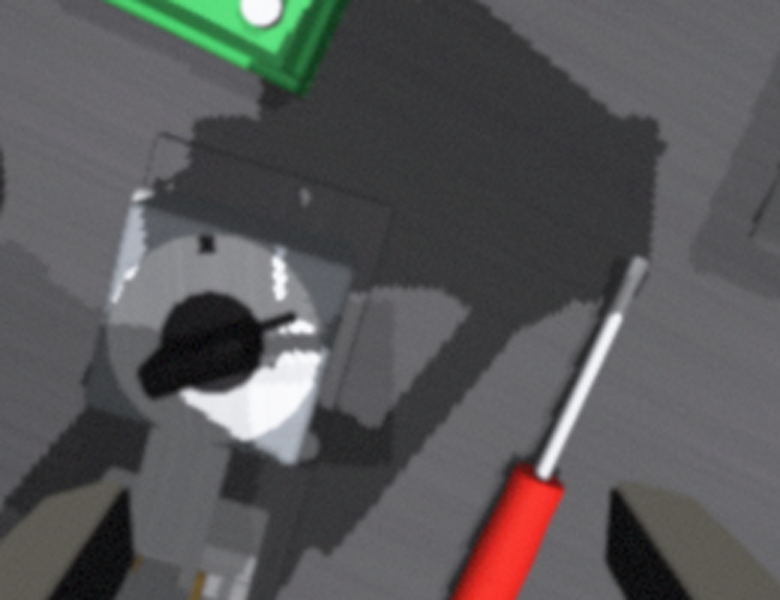

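View pics/w2.png

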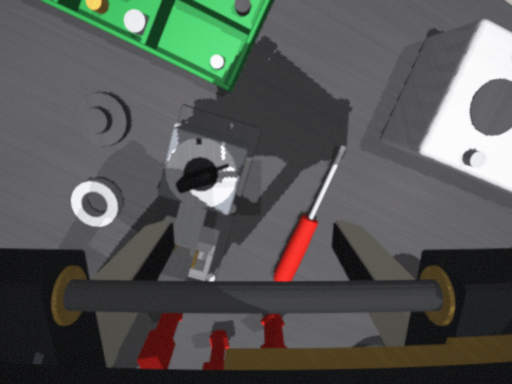

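```bash
python3 - <<'E'
from h import *
W=dict(imaging.camera_params("wrist"));W["world_from_camera"]=np.load("w2.npy")
f=lambda x,y:(130+(x+.5)/3-.5,60+(y+.5)/3-.5)
c=onz(W,f(214,337),.077);print("dial",c.round(4))
m=onz(W,f(207.5,244),.079)
for z in(.079,.082,.086,.09):
    t=onz(W,f(294,317),z);v=t-c;print(z,"tip",t.round(4),np.linalg.norm(v[:2]).round(4),np.degrees(np.arctan2(v[1],v[0])).round(1))
v=m-c;print("mark",m.round(4),np.linalg.norm(v[:2]).round(4),np.degrees(np.arctan2(v[1],v[0])).round(1))
# box top edges z=.072: corners
q=[onz(W,f(*k),.072) for k in[(135,204),(352,268),(296,465)]]
print([x.round(4) for x in q]);d=q[1]-q[0];e=q[1]-q[2]
print(np.linalg.norm(d),np.degrees(np.arctan2(d[1],d[0]))+90,np.linalg.norm(e),np.degrees(np.arctan2(e[1],e[0])))
W["world_from_camera"]=np.load("w1.npy")
print("dial w1",onz(W,(228,75.5),.077).round(4))
for u in [(208,28),(275,45),(262,115),(176,171),(240,205)]:print(onz(W,u,.008 if u[1]>120 else .008).round(4))
E
python3 -c "
import cv2
a=cv2.imread('pics/w1.png');cv2.imwrite('pics/w1c.png',cv2.resize(a[10:210,150:300],None,fx=3.0*1,fy=3.0,interpolation=2))"
```

```text
dial [ 0.6578 -0.0602  0.077 ]
0.079 tip [ 0.6765 -0.082   0.079 ] 0.0287 -49.3
0.082 tip [ 0.6772 -0.0819  0.082 ] 0.0291 -48.2
0.086 tip [ 0.6781 -0.0819  0.086 ] 0.0297 -46.9
0.09 tip [ 0.6789 -0.0818  0.09  ] 0.0302 -45.6
mark [ 0.6865 -0.0458  0.079 ] 0.0321 26.7
[array([ 0.6869, -0.0177,  0.072 ]), array([ 0.6991, -0.0928,  0.072 ]), array([ 0.6257, -0.1055,  0.072 ])]
0.07608165593648204 9.243813791647923 0.07445605400904885 9.803764007454857
dial w1 [ 0.6533 -0.0641  0.077 ]
[ 0.7002 -0.0061  0.008 ]
[ 0.7208 -0.098   0.008 ]
[ 0.6282 -0.1243  0.008 ]
[ 0.4966 -0.044   0.008 ]
[ 0.4903 -0.1548  0.008 ]
```

View pics/w1c.png

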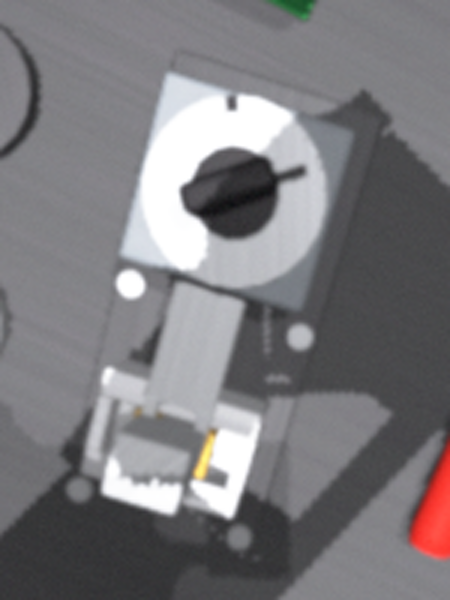

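>>> move_arm(targets=[60,0,0,0,7,60,0,0,0,7,60,0,0,0,7,60,0,0,0,7,60,0,0,0,7,60,0,0,0,7,60,0,0,0,7,60,0,0,0,7,60,0,0,0,7,60,0,0,0,7,60,0,0,0,3.7,60,0,0,0,0])

```text
clock: 3.2
position: [0.6746, -0.1112, 0.2057]
tool_rot: [-1.125, 2.93, -0.003]
contact_force: [0.2, 0.3, 0.3]
width: 0.056
```

```bash
python3 - <<'E'
from h import *
s,p,R=tool();print(s["clock"],p,R.round(3),s["joints"].round(2),s["width"])
print(R.T@(np.array([.656,-.061,.150])-p))
im=imaging.camera("wrist");cv2.imwrite("pics/w3.png",im[:,:,::-1])
np.save("w3.npy",imaging.camera_params("wrist")["world_from_camera"])
E
```

```text
3.2 [ 0.67458603 -0.11121036  0.20574894] [[-0.743 -0.669  0.003]
 [-0.669  0.743 -0.001]
 [-0.002 -0.003 -1.   ]] [-0.2   0.13  1.42 -0.    1.59  2.21] 0.055994086148513644
[-0.01968327  0.04990884  0.05564297]
```

View pics/w3.png

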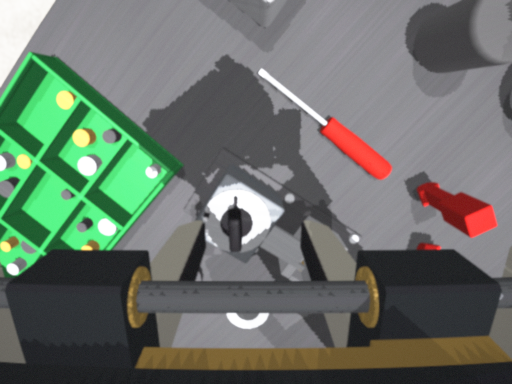

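```bash
python3 - <<'E'
from h import *
s,p,R=tool()
W=dict(imaging.camera_params("wrist"));W["world_from_camera"]=np.load("w3.npy")
im=cv2.imread("pics/w3.png");cv2.imwrite("pics/w3c.png",cv2.resize(im[170:270,180:300],None,fx=6,fy=6,interpolation=2))
for u,z in [((236,245),.112),((236,200),.085),((240,217),.077)]:
    print(u,(R.T@(onz(W,u,z)-p)).round(4))
for X in [(.656,-.061,.112),(.656,-.061,.08)]: print(proj(W,X))
E
```

```text
(236, 245) [-0.0183  0.0601  0.0932]
(236, 200) [-0.0191  0.0222  0.1203]
(240, 217) [-0.0155  0.044   0.1283]
[234.3455392  235.44699065]
[236.09095173 223.14310378]
```

View pics/w3c.png

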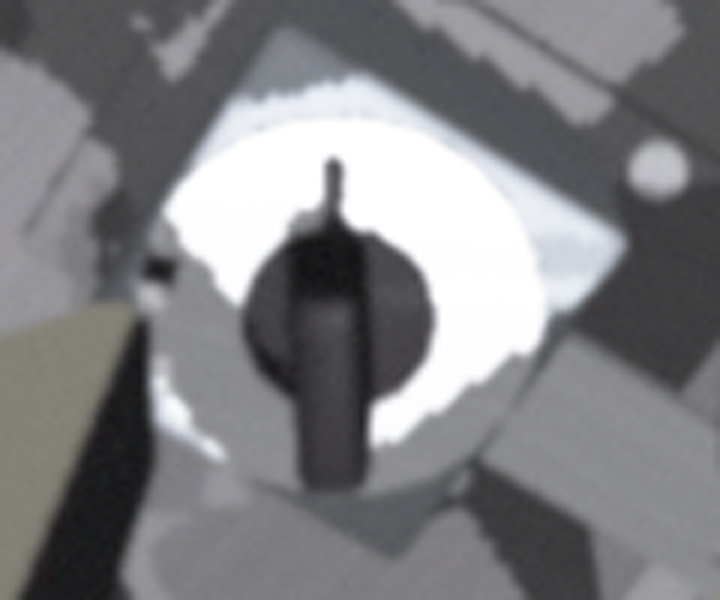

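>>> move_arm(targets=[60,-0.009,0.025,0.015,0,60,-0.0095,0.0245,0.02,0,60,0,0,0.03,0,60,0,0,0.03,0,60,0,0,0.0137,0,60,0,0,0,0,60,0,0,0,0])

```text
clock: 3.83
position: [0.6556, -0.0617, 0.0953]
tool_rot: [-1.133, 2.93, -0.0]
contact_force: [0.0, -0.1, 0.8]
width: 0.0557
```

```bash
python3 - <<'E'
from h import *
s,p,R=tool();print(s["clock"],p,R.round(3)[0],s["contact_force"])
im=imaging.camera("wrist");cv2.imwrite("pics/w4.png",im[:,:,::-1])
E
```

```text
3.8333 [ 0.65555124 -0.06174158  0.09530031] [-0.74  -0.673  0.   ] [ 0.01747166 -0.092152    0.80043127]
```

View pics/w4.png

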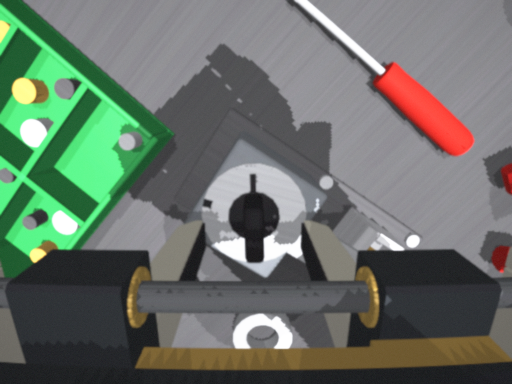

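>>> move_arm(targets=[0,0,0,0,0,0,0,0,0,0,0,0,0,0,0,0,0,0,0,0,0,0,0,0,0,0,0,0,0,0,0,0,0,0,0,0,0,0,0,0])

```text
clock: 4.55
position: [0.6549, -0.0617, 0.094]
tool_rot: [1.131, -2.929, 0.001]
contact_force: [-4.0, -2.0, 1.3]
width: 0.0105
```

>>> move_arm(targets=[0,0,0,0,-6,0,0,0,0,-6,0,0,0,0,-6,0,0,0,0,-6,0,0,0,0,-6,0,0,0,0,-6,0,0,0,0,-6,0,0,0,0,-6,0,0,0,0,-6,0,0,0,0,-6,0,0,0,0,-5,0,0,0,0,-5,0,0,0,0,0,0,0,0,0,0])

```text
clock: 5.72
position: [0.6552, -0.0606, 0.0941]
tool_rot: [-2.609, 1.75, 0.002]
contact_force: [-2.5, 4.5, 2.1]
width: 0.0104
```

```bash
python3 - <<'E'
from h import *
s,p,R=tool();print(s["clock"],p,R.round(3)[:,0],np.degrees(np.arctan2(R[1,1],R[0,1])),s["contact_force"],s["torque"],s["width"])
im=imaging.camera("wrist");cv2.imwrite("pics/w5.png",im[:,:,::-1])
np.save("w5.npy",imaging.camera_params("wrist")["world_from_camera"])
cv2.imwrite("pics/w5c.png",cv2.resize(im[150:270,180:330,::-1],None,fx=5,fy=5,interpolation=cv2.INTER_CUBIC))
E
```

```text
5.7167 [ 0.65521751 -0.06059114  0.09407469] [ 0.379 -0.925 -0.001] -157.70036734197365 [-2.51972867  4.54094409  2.0959193 ] [ 0.86181464  0.3485171  -0.03237448] 0.01037376246438112
```

View pics/w5c.png

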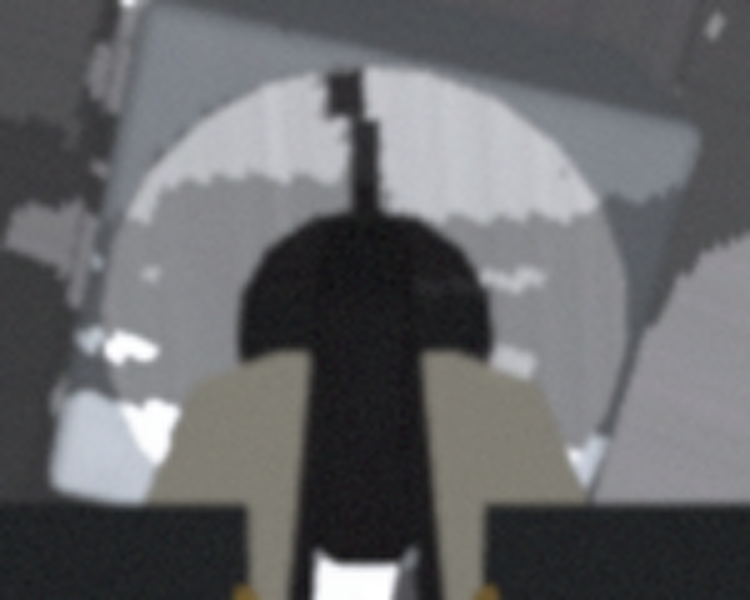

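```bash
python3 - <<'E'
from h import *
W=dict(imaging.camera_params("wrist"));W["world_from_camera"]=np.load("w5.npy")
f=lambda x,y:(180+(x+.5)/5-.5,150+(y+.5)/5-.5)
m=onz(W,f(345,93),.079)
# dial centre from left/right extents and top
l=onz(W,f(103,295),.077);r=onz(W,f(628,295),.077);t=onz(W,f(366,66),.077)
print(np.linalg.norm(l-r),(l+r)/2)
C=(l+r)/2; d=(C-t)[:2]; d/=np.linalg.norm(d); C2=t[:2]+.037*d; print(C2)
for c in (C2,np.array([.6552,-.0606])):
    v=m[:2]-c;print("mark",np.linalg.norm(v),np.degrees(np.arctan2(v[1],v[0])))
    for z in(.082,.086):
        v=onz(W,f(368,122),z)[:2]-c;print("tip",z,np.linalg.norm(v).round(4),np.degrees(np.arctan2(v[1],v[0])))
E
```

```text
0.07242672060379111 [ 0.66064278 -0.058165    0.077     ]
[ 0.65605283 -0.06003249]
mark 0.03389023938735929 26.802061943886876
tip 0.082 0.0306 21.634778468781324
tip 0.086 0.0315 21.668342599246287
mark 0.034907557484363014 27.002296131234868
tip 0.082 0.0316 22.0214918015637
tip 0.086 0.0325 22.042992297339197
```

5° more.

>>> move_arm(targets=[0,0,0,0,-5,0,0,0,0,0,0,0,0,0,0])

```text
clock: 6.02
position: [0.6552, -0.0605, 0.0941]
tool_rot: [-2.682, 1.634, 0.002]
contact_force: [-2.2, 5.0, 0.9]
width: 0.0101
```

```bash
python3 - <<'E'
from h import *
s,p,R=tool();print(s["clock"],p,np.degrees(np.arctan2(-R[1,1],-R[0,1])),s["contact_force"],s["torque"],s["width"])
im=imaging.camera("wrist")
cv2.imwrite("pics/w6c.png",cv2.resize(im[150:270,180:330,::-1],None,fx=5,fy=5,interpolation=cv2.INTER_CUBIC))
E
```

```text
6.0167 [ 0.65518847 -0.06051442  0.09407169] 27.297775859288617 [-2.16962537  4.98850789  0.89317442] [ 0.97160686  0.44022142 -0.00478803] 0.010141463844550246
```

View pics/w6c.png

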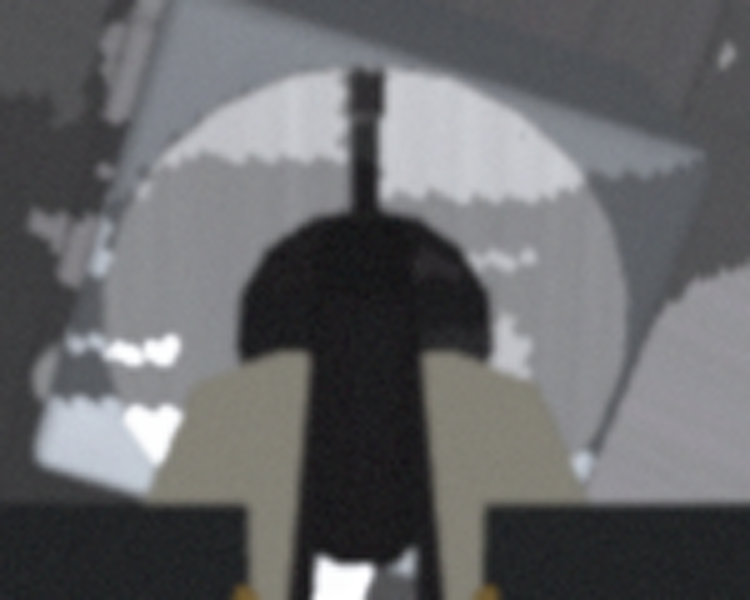

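>>> move_arm(targets=[60,0,0,0,0,60,0,0,0,0,60,0,0,0,0,60,0,0,0,0,60,0,0,0,0,60,0,0,-0.02,0,60,0,0,-0.04,0,60,0,0,-0.04,0,60,0,0,0,0])

```text
clock: 6.82
position: [0.6575, -0.0617, 0.203]
tool_rot: [-2.679, 1.634, -0.014]
contact_force: [0.5, 0.2, 1.5]
width: 0.0556
```

```bash
python3 - <<'E'
from h import *
s,p,R=tool();print(s["clock"],p,s["joints"].round(2),s["width"])
im=imaging.camera("wrist");np.save("w7.npy",imaging.camera_params("wrist")["world_from_camera"])
cv2.imwrite("pics/w7.png",im[:,:,::-1])
cv2.imwrite("pics/w7c.png",cv2.resize(im[140:280,150:330,::-1],None,fx=4,fy=4,interpolation=cv2.INTER_CUBIC))
E
```

```text
6.8167 [ 0.65752483 -0.06165368  0.20297045] [-0.13  0.08  1.48 -0.    1.57  0.96] 0.05556598647515048
```

View pics/w7c.png

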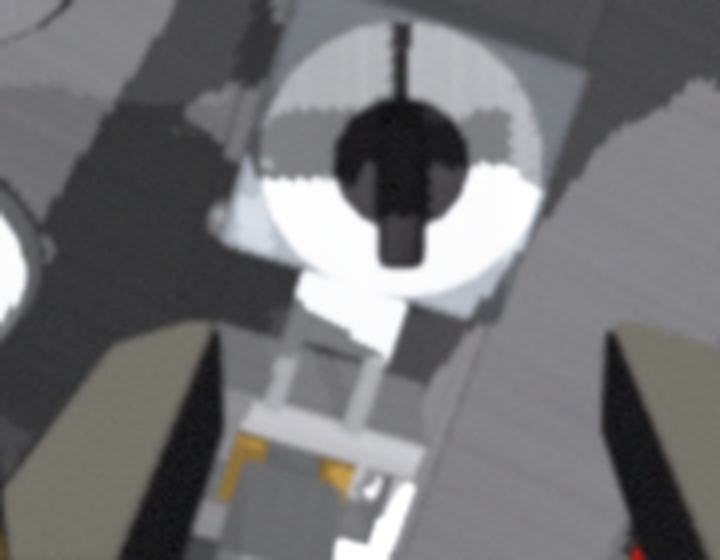

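>>> move_arm(targets=[60,0,0.02,0,-7,60,0,0.02,0,-7,60,0,0,0,-7,60,0,0,0,-7,60,0,0,0,-7,60,0,0,0,-7,60,0,0,0,-7,60,0,0,0,-7,60,0,0,0,-7,60,0,0,0,-7,60,0,0,0,-2.2,60,0,0,0,0])

```text
clock: 7.87
position: [0.6209, -0.0817, 0.1932]
tool_rot: [-3.13, -0.262, 0.001]
contact_force: [0.6, 0.5, -0.2]
width: 0.0559
```

```bash
python3 - <<'E'
from h import *
s,p,R=tool();print(s["clock"],p,np.degrees(np.arctan2(R[1,0],R[0,0])),s["joints"].round(2),s["width"])
print((R.T@(np.array([.547,-.079,.15])-p)).round(4))
im=imaging.camera("wrist");np.save("w8.npy",imaging.camera_params("wrist")["world_from_camera"])
cv2.imwrite("pics/w8.png",im[:,:,::-1])
E
```

```text
7.8667 [ 0.62089794 -0.08174699  0.19318586] 9.556519336318404 [-0.17  0.01  1.56 -0.    1.57 -0.34] 0.05587250814824386
[-0.0724 -0.015   0.0433]
```

View pics/w8.png

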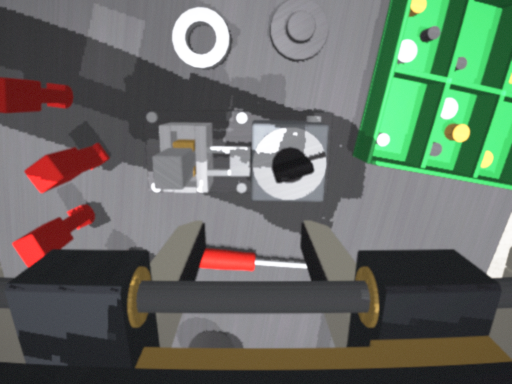

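```bash
python3 - <<'E'
from h import *
im=cv2.imread("pics/w8.png");cv2.imwrite("pics/w8c.png",cv2.resize(im[110:210,135:255],None,fx=6,fy=6,interpolation=2))
s,p,R=tool()
W=dict(imaging.camera_params("wrist"));W["world_from_camera"]=np.load("w8.npy")
for X in [(.547,-.079,.119)]:
  for dx,dy in [(-.013,-.015),(.013,-.015),(.013,.015),(-.013,.015)]:
    q=proj(W,np.array(X)+R@np.array([dx,dy,0]));print((q-[135,110])*6)
E
```

```text
[ 92.05894002 288.30954954]
[273.88582659 287.65707834]
[286.77065585 491.0490146 ]
[110.22145711 491.05393771]
```

View pics/w8c.png

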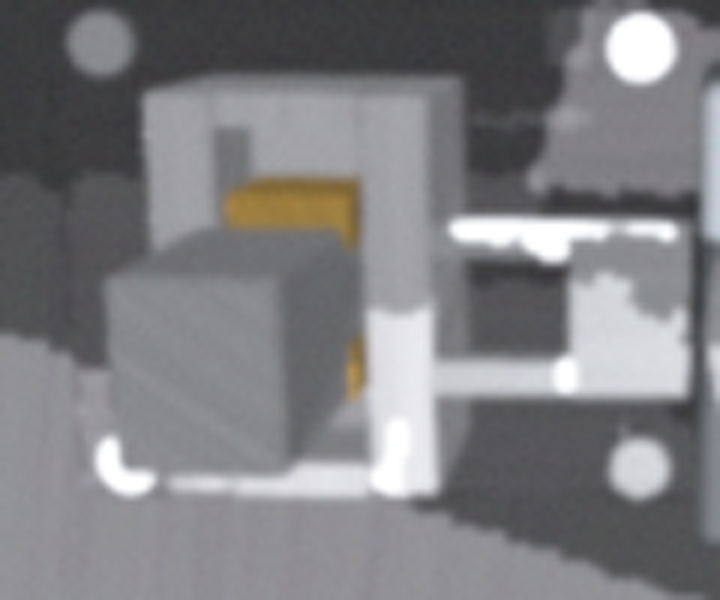

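>>> move_arm(targets=[60,-0.035,-0.0085,0.01,0,60,-0.0357,-0.0085,0.02,0,60,0,0,0.02,0,60,0,0,0,0,60,0,0,0,0])

```text
clock: 8.33
position: [0.5485, -0.0766, 0.1439]
tool_rot: [-3.131, -0.256, 0.001]
contact_force: [-0.2, -0.0, 0.4]
width: 0.0558
```

```bash
python3 - <<'E'
from h import *
s,p,R=tool();print(s["clock"],p,np.degrees(np.arctan2(R[1,0],R[0,0])),s["contact_force"])
im=imaging.camera("wrist");np.save("w9.npy",imaging.camera_params("wrist")["world_from_camera"])
W=imaging.camera_params("wrist")
cv2.imwrite("pics/w9.png",im[:,:,::-1])
cv2.imwrite("pics/w9c.png",cv2.resize(im[150:270,180:330,::-1],None,fx=5,fy=5,interpolation=cv2.INTER_CUBIC))
for dx,dy in [(-.013,-.015),(.013,-.015),(.013,.015),(-.013,.015)]:
    q=proj(W,p*[1,1,0]+[0,0,.119]+R@np.array([dx,dy,0]));print((q-[180,150])*5)
E
```

```text
8.3333 [ 0.54853177 -0.07655598  0.14394512] 9.354080725209256 [-0.15967334 -0.02117707  0.37889412]
[254.07529837 201.03586553]
[437.82829292 200.96051145]
[435.05312501 396.9949652 ]
[258.12283113 397.08116225]
```

View pics/w9c.png

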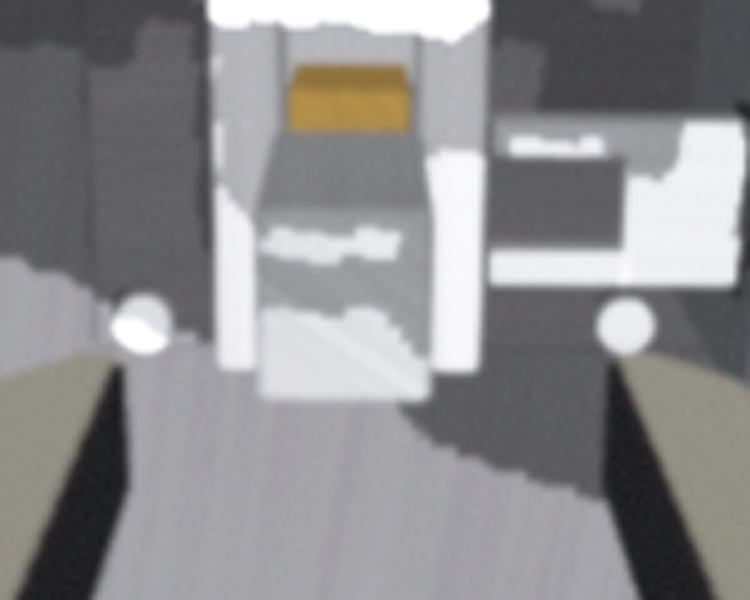

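>>> move_arm(targets=[60,0,0,0.02,0,60,0,0,0.02,0,60,0,0,0.014,0,60,0,0,0,0,0,0,0,0,0,0,0,0,0,0,0,0,0,0,0,0,0,0,0,0,0,0,0,0,0,0,0,0,0,0])

```text
clock: 9.22
position: [0.5487, -0.0767, 0.0908]
tool_rot: [3.131, 0.258, 0.0]
contact_force: [-3.1, -0.7, 5.4]
width: 0.0253
```

>>> move_arm(targets=[0,0,-0.004,0.0001,0,0,0,-0.004,0.0003,0,0,0,-0.004,0.0005,0,0,0,-0.004,0.0008,0,0,0,-0.004,0.0009,0,0,0,-0.0015,0.0004,0,0,0,0,0,0,0,0,0,0,0])

```text
clock: 9.88
position: [0.5452, -0.0558, 0.0878]
tool_rot: [3.129, 0.258, 0.001]
contact_force: [-3.5, -4.8, 6.4]
width: 0.0257
```

```bash
python3 - <<'E'
from h import *
s,p,R=tool();print(s["clock"],p,np.degrees(np.arctan2(R[1,0],R[0,0])),s["contact_force"],s["torque"],s["width"],(R.T@(p-[.5487,-.0767,.0908])).round(4))
im=imaging.camera("wrist")
a=imaging.camera("side")
cv2.imwrite("pics/w10c.png",cv2.resize(im[130:270,170:340,::-1],None,fx=4,fy=4,interpolation=cv2.INTER_CUBIC))
cv2.imwrite("pics/s10c.png",cv2.resize(a[130:230,180:320,::-1],None,fx=5,fy=5,interpolation=cv2.INTER_CUBIC))
E
```

```text
9.8833 [ 0.54522346 -0.05584198  0.08784715] 9.437947885947583 [-3.45448166 -4.77565827  6.42243926] [-1.21263571  0.55986618 -0.0763881 ] 0.025749528880567297 [-0.     -0.0212  0.0029]
```

View pics/w10c.png

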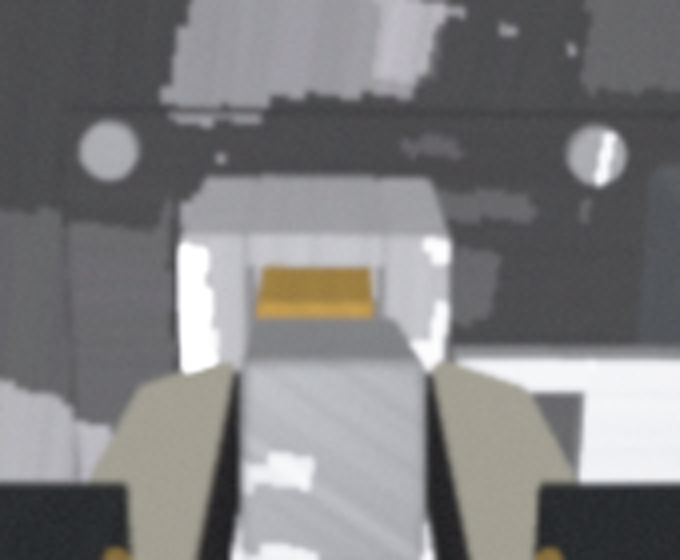

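View pics/s10c.png

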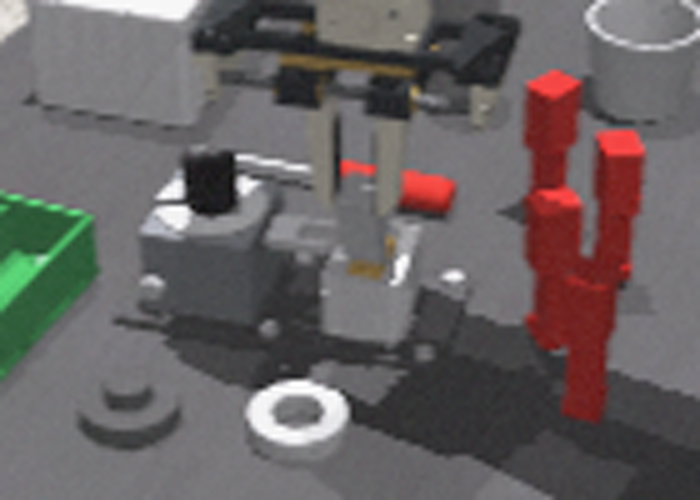

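```bash
python3 - <<'E'
from h import *
s,p,R=tool()
W=imaging.camera_params("wrist");V=dict(W);V["world_from_camera"]=np.load("w9.npy")
o=np.array([.5487,-.0767,.055])
f=lambda P,x,y:(R.T@(onz(P,(x,y),.055)-o)).round(4)
print("before back edge / front edge",f(V,180+350/5,150+66/5),f(V,180+350/5,150+89/5))
print("now",f(W,170+315/4,130+268/4),f(W,170+315/4,130+300/4),"wall inner",f(W,170+315/4,130+236/4))
print("before wall inner?",f(V,180+350/5,150+25/5))
E
```

```text
before back edge / front edge [-0.     -0.0219 -0.    ] [-0.     -0.0177 -0.    ]
now [-0.0012 -0.0291 -0.    ] [-0.0012 -0.0229 -0.    ] wall inner [-0.0011 -0.0352 -0.0001]
before wall inner? [ 0.     -0.0294 -0.    ]
```

>>> move_arm(targets=[0,0,-0.0012,0.0003,0,0,0,0,0,0,0,0,0.004,-0.0011,0,0,0,0.004,-0.0009,0,0,0,0.004,-0.0007,0,0,0,0.004,-0.0004,0,0,0,0.004,-0.0002,0,0,0,0.0027,0,0,0,0,0.004,0.0001,0,0,0,0.004,0.0003,0,0,0,0.004,0.0005,0,0,0,0.004,0.0008,0,0,0,0.004,0.0009,0,0,0,0.0025,0.0006,0,0,0,0,0,0,0,0,0,0,0])

```text
clock: 11.32
position: [0.5525, -0.0985, 0.0874]
tool_rot: [-3.13, -0.258, -0.001]
contact_force: [-3.5, 3.2, 6.4]
width: 0.0256
```

```bash
python3 - <<'E'
from h import *
s,p,R=tool();print(s["clock"],p,s["contact_force"],s["torque"],s["width"],(R.T@(p-[.5487,-.0767,.0908])).round(4))
im=imaging.camera("wrist")
a=imaging.camera("scene");b=imaging.camera("side")
cv2.imwrite("pics/w11c.png",cv2.resize(im[130:270,170:340,::-1],None,fx=4,fy=4,interpolation=cv2.INTER_CUBIC))
cv2.imwrite("pics/s11c.png",np.hstack([cv2.resize(x[y:y+90,z:z+90,::-1],None,fx=4.4,fy=4.4,interpolation=cv2.INTER_CUBIC) for x,y,z in((a,150,180),(b,130,205))]))
W=imaging.camera_params("wrist");np.save("w11.npy",W["world_from_camera"])
E
```

```text
11.3167 [ 0.55246876 -0.09851184  0.08743906] [-3.45496525  3.15571672  6.4282661 ] [ 0.7172895   0.64898974 -0.00495429] 0.02556305688291474 [0.0001 0.0221 0.0033]
```

View pics/w11c.png

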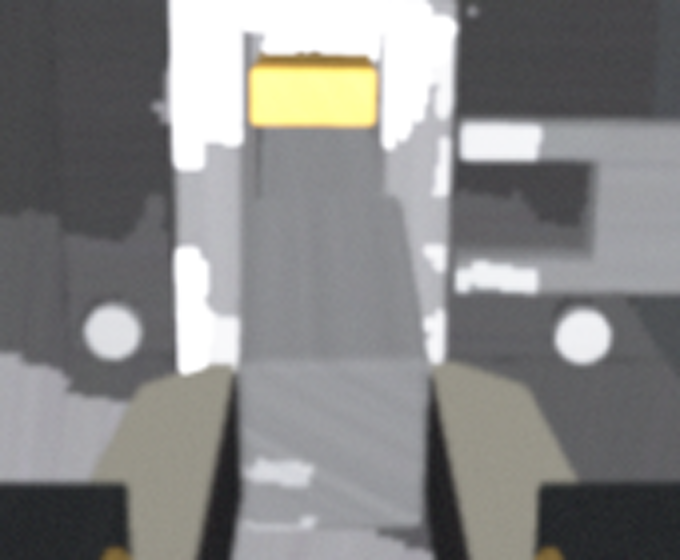

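View pics/s11c.png

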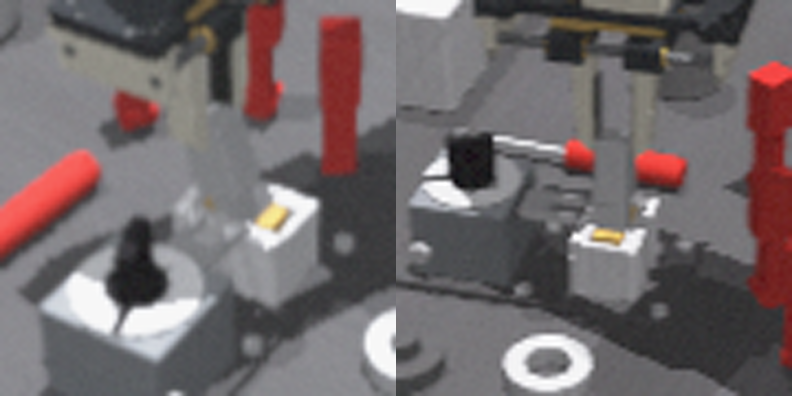

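```bash
python3 - <<'E'
from h import *
s,p,R=tool()
W=imaging.camera_params("wrist")
o=np.array([.5487,-.0767,.055])
f=lambda x,y:(R.T@(onz(W,(x,y),.055)-o)).round(4)
print(f(170+315/4,130+64/4),f(170+315/4,130+127/4),"tower x",f(170+170/4,130+200/4)[0],f(170+452/4,130+200/4)[0])
E
```

```text
[-0.0009 -0.0236  0.    ] [-0.0009 -0.0123  0.    ] tower x -0.0272 0.0238
```

```bash
python3 - <<'E'
from h import *
s,p,R=tool()
W=imaging.camera_params("wrist")
o=np.array([.5487,-.0767,0])
for off in (0,.001):
 for th in (.18,.22,.26,.29,.32):
  r=[]
  for yy in(.015,-.015):
   for h in (.048,.098):
    yf=yy*np.cos(th)-h*np.sin(th);z=.021+yy*np.sin(th)+h*np.cos(th)
    q=proj(W,o+R@np.array([0,off-yf,-z]));r.append(round((q[1]-130)*4))
  print(off,th,r)
# tower +y top outer edge and keeper back etc
for y in (.036,.027,.0228,.018): print(y,(proj(W,o+R@np.array([0,-y,-.055]))[1]-130)*4)
V=dict(W);V["world_from_camera"]=np.load("w9.npy")
print([(y,round((proj(V,o+R@np.array([0,-y,-.055]))[1]-150)*5)) for y in(.036,.018,.007)])
E
```

```text
0 0.18 [182, 337, 337, 519]
0 0.22 [194, 364, 344, 537]
0 0.26 [206, 391, 351, 555]
0 0.29 [214, 411, 356, 567]
0 0.32 [223, 429, 361, 578]
0.001 0.18 [188, 344, 342, 525]
0.001 0.22 [200, 371, 349, 544]
0.001 0.26 [211, 398, 356, 561]
0.001 0.29 [220, 417, 361, 572]
0.001 0.32 [229, 436, 366, 584]
0.036 -7.472518701474542
0.027 44.63399605950872
0.0228 68.5871069968473
0.018 95.67929296371858
[(0.036, -11), (0.018, 88), (0.007, 147)]
```

>>> move_arm(targets=[0,0,0.002,0.0005,0,0,0,0.002,0.0006,0,0,0,0.002,0.0006,0,0,0,0.001,0.0003,0,0,0,0,0,0])

```text
clock: 11.88
position: [0.5536, -0.1052, 0.0856]
tool_rot: [-3.13, -0.259, -0.001]
contact_force: [-3.7, 5.4, 7.8]
width: 0.0255
```

```bash
cat > look.py <<'E'
from h import *
import sys
n=sys.argv[1]
s,p,R=tool();print(s["clock"],p,s["contact_force"].round(1),s["torque"].round(2),s["width"].round(4),(R.T@(p-[.5487,-.0767,.0908])).round(4))
im=imaging.camera("wrist");W=imaging.camera_params("wrist")
cv2.imwrite(f"pics/w{n}c.png",cv2.resize(im[130:270,170:340,::-1],None,fx=4,fy=4,interpolation=cv2.INTER_CUBIC))
o=np.array([.5487,-.0767,0])
for th in (-.34,-.3,-.25,-.2,-.1,0,.1,.2,.25,.3,.34):
  r=[]
  for yy in(.015,-.015):
   for h in (.048,.098):
    yf=yy*np.cos(th)-h*np.sin(th);z=.021+yy*np.sin(th)+h*np.cos(th)
    q=proj(W,o+R@np.array([0,-yf,-z]));r.append(round((q[1]-130)*4))
  print(th,r)
print([(y,round((proj(W,o+R@np.array([0,-y,-.055]))[1]-130)*4)) for y in(.036,.018,.0228,.027,.007)])
E
python3 look.py 12
```

```text
Traceback (most recent call last):
  File "look.py", line 4, in <module>
    s,p,R=tool();print(s["clock"],p,s["contact_force"].round(1),s["torque"].round(2),s["width"].round(4),(R.T@(p-[.5487,-.0767,.0908])).round(4))
                                                                                     ^^^^^^^^^^^^^^^^
AttributeError: 'float' object has no attribute 'round'
```

```bash
sed -i 's/s\["width"\].round(4)/s["width"]/' look.py; python3 look.py 12
```

```text
11.8833 [ 0.55362418 -0.10521568  0.0855543 ] [-3.7  5.4  7.8] [1.05 0.78 0.03] 0.025489166987921703 [0.0002 0.0289 0.0052]
-0.34 [-9, -112, 170, 124]
-0.3 [1, -83, 182, 156]
-0.25 [15, -45, 197, 196]
-0.2 [29, -7, 211, 234]
-0.1 [58, 73, 239, 309]
0 [89, 153, 264, 378]
0.1 [119, 232, 287, 439]
0.2 [150, 306, 308, 492]
0.25 [165, 341, 317, 515]
0.3 [180, 375, 326, 536]
0.34 [192, 401, 332, 551]
[(0.036, -47), (0.018, 59), (0.0228, 31), (0.027, 6), (0.007, 121)]
```

View pics/w12c.png

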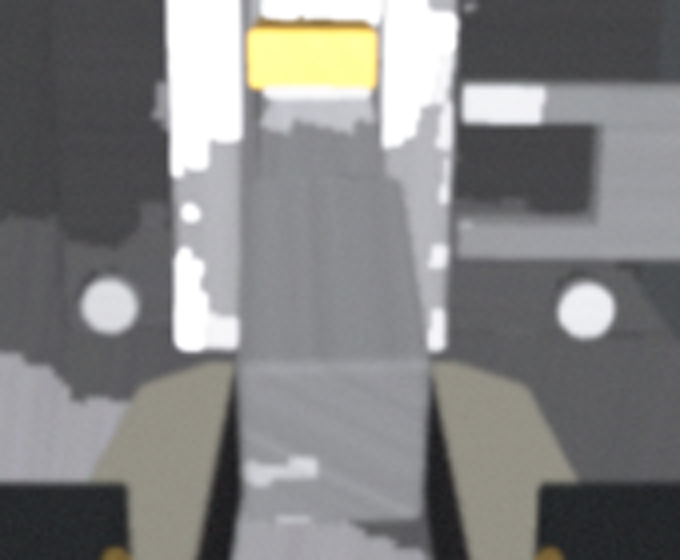

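>>> move_arm(targets=[0,0,0.002,0.0005,0,0,0,0,0,0,0,0,-0.004,-0.0011,0,0,0,-0.004,-0.0009,0,0,0,-0.004,-0.0008,0,0,0,-0.004,-0.0004,0,0,0,-0.004,-0.0003,0,0,0,-0.004,0,0,0,0,-0.004,0.0002,0,0,0,-0.004,0.0003,0,0,0,-0.004,0.0005,0,0,0,-0.004,0.0007,0,0,0,-0.004,0.0008,0,0,0,-0.004,0.0008,0,0,0,-0.004,0.0004,0,0,0,0,0,0])

```text
clock: 13.27
position: [0.5457, -0.0562, 0.0855]
tool_rot: [3.13, 0.259, 0.002]
contact_force: [-4.7, -1.9, 12.8]
width: 0.026
```

```bash
python3 look.py 13
```

```text
13.2667 [ 0.54565239 -0.05622291  0.08553577] [-4.7 -1.9 12.8] [-0.56  0.81  0.02] 0.025961147735408995 [ 0.0003 -0.0207  0.0052]
-0.34 [274, 263, 445, 485]
-0.3 [285, 291, 455, 513]
-0.25 [299, 328, 468, 547]
-0.2 [313, 365, 480, 581]
-0.1 [341, 438, 504, 643]
0 [370, 510, 524, 698]
0.1 [399, 578, 542, 745]
0.2 [427, 641, 558, 784]
0.25 [441, 669, 565, 801]
0.3 [454, 696, 571, 815]
0.34 [464, 716, 575, 825]
[(0.036, 233), (0.018, 326), (0.0228, 302), (0.027, 280), (0.007, 382)]
```

View pics/w13c.png

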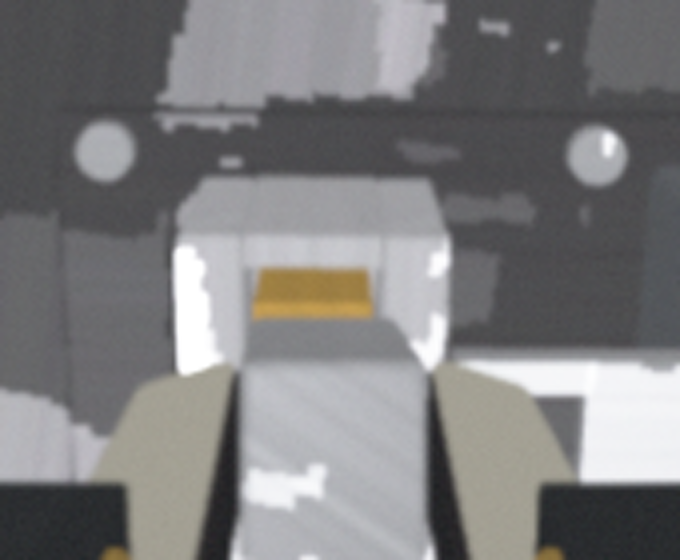

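>>> move_arm(targets=[0,0,-0.003,0.0003,0,0,0,-0.003,0.0003,0,0,0,-0.003,0.0004,0,0,0,0,0,0])

```text
clock: 13.65
position: [0.5438, -0.0479, 0.0837]
tool_rot: [3.129, 0.258, 0.0]
contact_force: [-2.7, -5.8, 5.3]
width: 0.0259
```

```bash
python3 look.py 14
```

```text
13.65 [ 0.54384837 -0.0478954   0.08369175] [-2.7 -5.8  5.3] [-1.3   0.58 -0.05] 0.02593495286385497 [-0.0001 -0.0292  0.0071]
-0.34 [323, 326, 493, 547]
-0.3 [334, 355, 504, 575]
-0.25 [348, 391, 516, 609]
-0.2 [362, 428, 528, 642]
-0.1 [391, 502, 551, 702]
0 [420, 573, 571, 756]
0.1 [448, 639, 588, 801]
0.2 [476, 700, 603, 838]
0.25 [489, 728, 609, 853]
0.3 [502, 754, 615, 867]
0.34 [512, 773, 619, 876]
[(0.036, 280), (0.018, 373), (0.0228, 349), (0.027, 327), (0.007, 428)]
```

View pics/w14c.png

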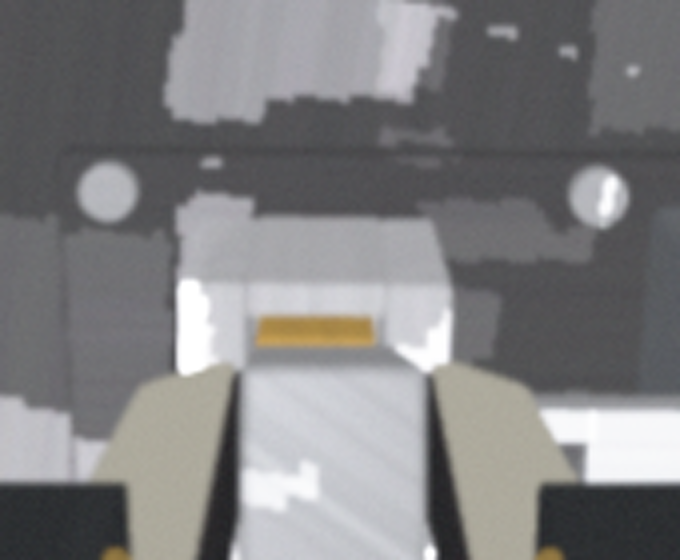

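>>> move_arm(targets=[0,0,-0.002,0.0003,0,0,0,0,0,0,0,0,0.004,-0.0011,0,0,0,0.004,-0.0009,0,0,0,0.004,-0.0008,0,0,0,0.004,-0.0004,0,0,0,0.004,-0.0003,0,0,0,0.003,0,0,0,0,0,0,0])

```text
clock: 14.45
position: [0.5474, -0.0681, 0.0873]
tool_rot: [-3.13, -0.258, -0.0]
contact_force: [-5.7, 3.7, 10.9]
width: 0.0258
```

```bash
python3 look.py 15
```

```text
14.45 [ 0.54736523 -0.06805095  0.08726415] [-5.7  3.7 10.9] [ 0.81  1.18 -0.04] 0.02579223338329281 [ 0.0001 -0.0087  0.0035]
-0.34 [208, 177, 380, 400]
-0.3 [219, 205, 390, 429]
-0.25 [232, 242, 404, 465]
-0.2 [246, 279, 416, 499]
-0.1 [275, 353, 440, 563]
0 [304, 426, 462, 621]
0.1 [333, 496, 481, 671]
0.2 [362, 561, 498, 713]
0.25 [375, 591, 505, 731]
0.3 [389, 619, 511, 746]
0.34 [399, 640, 516, 757]
[(0.036, 167), (0.018, 263), (0.0228, 238), (0.027, 216), (0.007, 320)]
```

View pics/w15c.png

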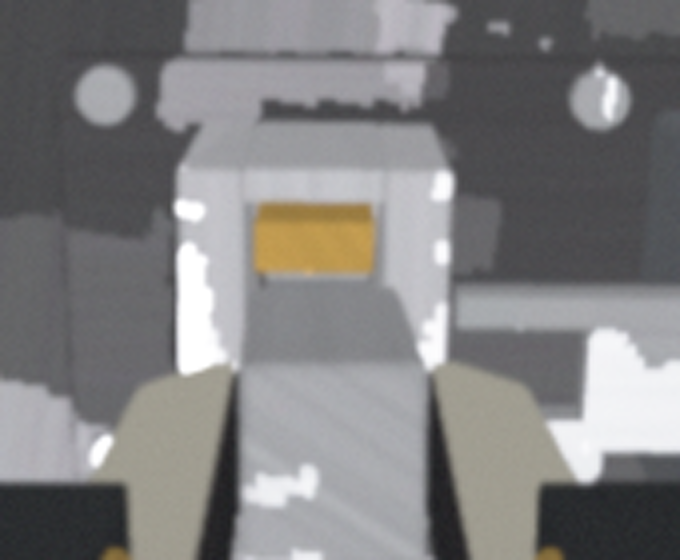

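>>> move_arm(targets=[0,0,0.0035,-0.0005,0,0,0,0.0035,-0.0005,0,0,0,0,0,0])

```text
clock: 14.75
position: [0.5484, -0.0751, 0.0878]
tool_rot: [-3.13, -0.258, 0.0]
contact_force: [-5.3, 2.8, 6.9]
width: 0.0258
```

```bash
python3 look.py 16;  python3 - <<'E'
from h import *
a=imaging.camera("scene");b=imaging.camera("side")
cv2.imwrite("pics/s16c.png",np.hstack([cv2.resize(x[y:y+90,z:z+90,::-1],None,fx=4.4,fy=4.4,interpolation=cv2.INTER_CUBIC) for x,y,z in((a,150,180),(b,130,205))]))
E
```

```text
14.75 [ 0.5484203  -0.0751411   0.08780151] [-5.3  2.8  6.9] [ 0.58  0.9  -0.04] 0.025754165533388277 [-0.     -0.0016  0.003 ]
-0.34 [167, 124, 340, 349]
-0.3 [178, 152, 351, 378]
-0.25 [192, 189, 364, 414]
-0.2 [206, 226, 377, 449]
-0.1 [234, 301, 402, 515]
0 [263, 375, 424, 574]
0.1 [293, 446, 444, 626]
0.2 [321, 512, 461, 670]
0.25 [336, 543, 469, 688]
0.3 [349, 572, 475, 705]
0.34 [360, 594, 480, 717]
[(0.036, 127), (0.018, 225), (0.0228, 199), (0.027, 177), (0.007, 282)]
```

View pics/w16c.png

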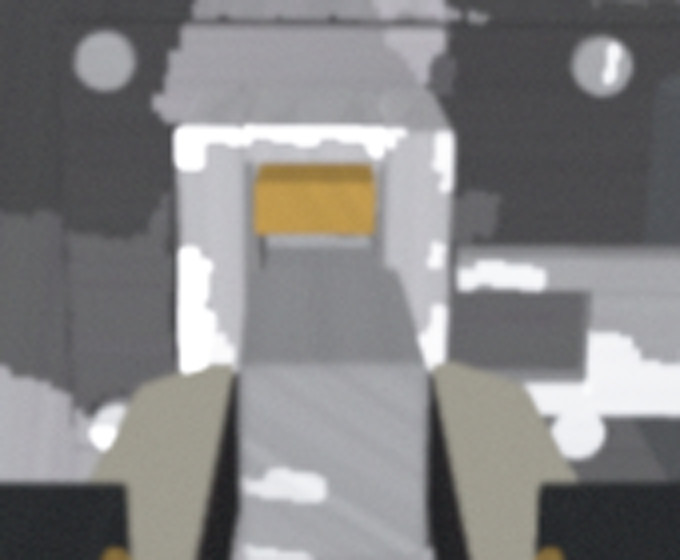

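View pics/s16c.png

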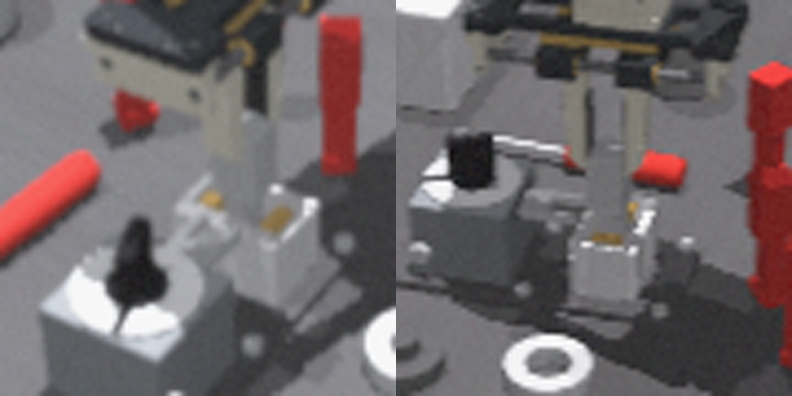

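>>> move_arm(targets=[0,0,0,-0.002,0,0,0,0,-0.002,0,0,0,0,-0.002,0,0,0,0,-0.003,0,0,0,0,-0.003,0,0,0,0,0,0])

```text
clock: 15.4
position: [0.5486, -0.0752, 0.1002]
tool_rot: [3.131, 0.259, 0.001]
contact_force: [-2.3, 1.0, -2.3]
width: 0.0261
```

```bash
python3 look.py 17;  python3 - <<'E'
from h import *
a=imaging.camera("scene");b=imaging.camera("side")
cv2.imwrite("pics/s17.png",a[:,:,::-1]);cv2.imwrite("pics/d17.png",b[:,:,::-1])
cv2.imwrite("pics/s17c.png",np.hstack([cv2.resize(x[y:y+90,z:z+90,::-1],None,fx=4.4,fy=4.4,interpolation=cv2.INTER_CUBIC) for x,y,z in((a,150,180),(b,130,205))]))
E
```

```text
15.4 [ 0.54863648 -0.07521508  0.10018927] [-2.3  1.  -2.3] [0.21 0.31 0.04] 0.026127075543603343 [ 0.0002 -0.0015 -0.0094]
-0.34 [151, 106, 315, 315]
-0.3 [161, 132, 325, 343]
-0.25 [174, 166, 338, 377]
-0.2 [187, 201, 350, 410]
-0.1 [214, 271, 374, 472]
0 [242, 340, 395, 529]
0.1 [270, 407, 415, 579]
0.2 [297, 470, 431, 621]
0.25 [311, 499, 439, 640]
0.3 [324, 527, 446, 656]
0.34 [334, 548, 451, 668]
[(0.036, 114), (0.018, 207), (0.0228, 182), (0.027, 161), (0.007, 262)]
```

View pics/w17c.png

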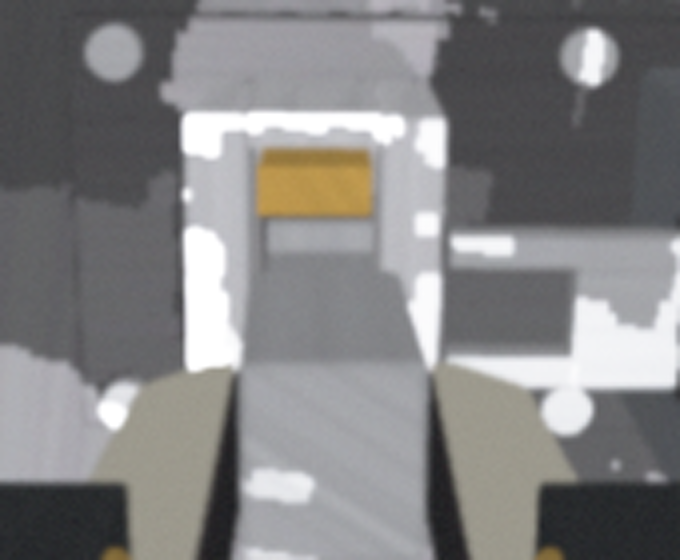

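View pics/s17c.png

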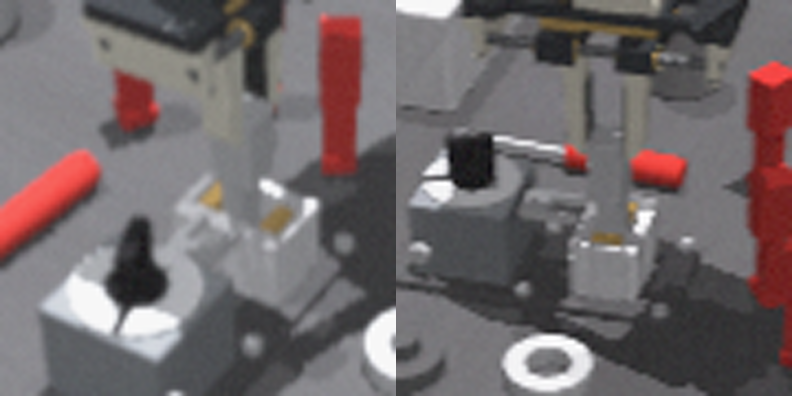

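```bash
python3 - <<'E'
from h import *
s,p,R=tool();W=imaging.camera_params("wrist");A=imaging.camera_params("scene");B=imaging.camera_params("side")
o=np.array([.5487,-.0767,0])
for up in (.009,.0124):
 for th in (-.1,-.05,0,.05,.1):
  r=[]
  for yy in(.015,-.015):
   for h in (.048,.098):
    yf=yy*np.cos(th)-h*np.sin(th);z=.021+up+yy*np.sin(th)+h*np.cos(th)
    q=proj(W,o+R@np.array([0,-yf,-z]));r.append(round((q[1]-130)*4))
  print(up,th,r,r[1]-r[0])
im=cv2.imread("pics/s17.png");cv2.imwrite("pics/s17z.png",cv2.resize(im[165:215,220:260],None,fx=12,fy=12,interpolation=2))
im=cv2.imread("pics/d17.png");cv2.imwrite("pics/d17z.png",cv2.resize(im[155:195,235:275],None,fx=12,fy=12,interpolation=2))
for n,P in(("sc",A),("sd",B)):
  for dx,dy in((0,0),):
    b=o+R@np.array([dx,dy,0])
    print(n,[proj(P,b+[0,0,z]).round(1) for z in(.069,.119,.13)])
E
```

```text
0.009 -0.1 [229, 293, 394, 504] 64
0.009 -0.05 [243, 329, 406, 534] 86
0.009 0 [258, 366, 416, 562] 108
0.009 0.05 [272, 401, 427, 589] 129
0.009 0.1 [286, 436, 436, 614] 150
0.0124 -0.1 [234, 301, 402, 516] 67
0.0124 -0.05 [249, 338, 413, 546] 89
0.0124 0 [263, 375, 424, 575] 112
0.0124 0.05 [278, 412, 435, 602] 134
0.0124 0.1 [293, 447, 444, 627] 154
sc [array([234.4, 193.1]), array([233.9, 177.7]), array([233.8, 174.1])]
sd [array([252.9, 176.6]), array([252.8, 163.6]), array([252.7, 160.7])]
```

View pics/s17z.png

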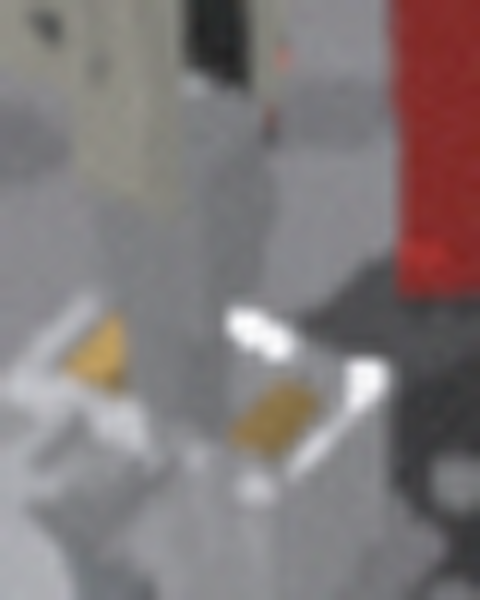

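View pics/d17z.png

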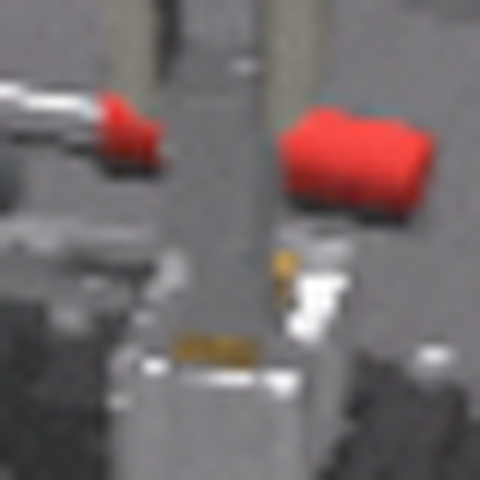

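>>> move_arm(targets=[0,0,0,-0.005,0,0,0,0,-0.005,0,0,0,0,-0.005,0,0,0,0,-0.005,0,0,0,0,-0.005,0,0,0,0,-0.003,0,0,0,0,0,0])

```text
clock: 16.13
position: [0.5488, -0.0752, 0.1284]
tool_rot: [3.131, 0.259, 0.002]
contact_force: [-0.7, -0.0, -4.4]
width: 0.0256
```

```bash
python3 look.py 18 | head -1;  python3 - <<'E'
from h import *
a=imaging.camera("scene");b=imaging.camera("side")
cv2.imwrite("pics/s18c.png",np.hstack([cv2.resize(x[y:y+60,z:z+50,::-1],None,fx=7.5,fy=7.5,interpolation=cv2.INTER_CUBIC) for x,y,z in((a,155,215),(b,135,230))]))
E
```

```text
16.1333 [ 0.5487763  -0.07519932  0.1284427 ] [-0.7 -0.  -4.4] [-0.01 -0.09 -0.04] 0.025581546847053514 [ 0.0004 -0.0014 -0.0376]
```

View pics/w18c.png

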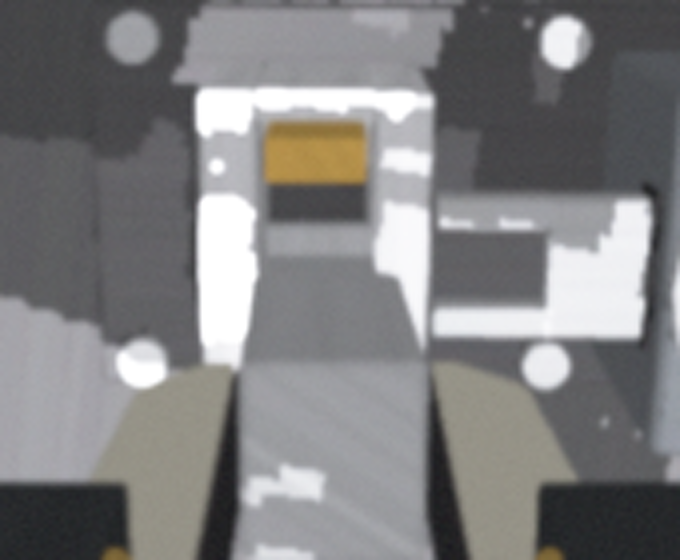

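View pics/s18c.png

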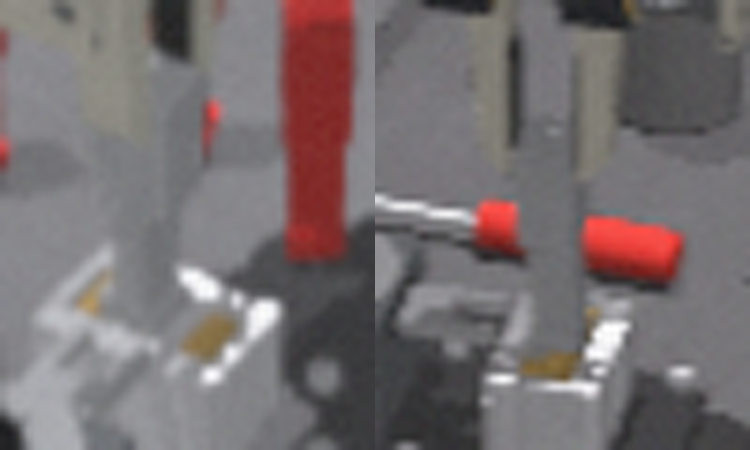

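>>> move_arm(targets=[0,0,0,-0.005,0,0,0,0,-0.005,0,0,0,0,-0.005,0,0,0,0,-0.005,0,0,0,0,-0.002,0,0,0,0,0,0,0,0,0,0,0,0,0,0,0,0])

```text
clock: 16.95
position: [0.5483, -0.0751, 0.1492]
tool_rot: [-3.131, -0.259, 0.001]
contact_force: [0.2, -0.1, -4.5]
width: 0.0257
```

```bash
python3 look.py 19 | head -1;  python3 - <<'E'
from h import *
a=imaging.camera("scene");b=imaging.camera("side")
im=imaging.camera("wrist");cv2.imwrite("pics/w19.png",im[:,:,::-1])
cv2.imwrite("pics/s19.png",a[:,:,::-1]);cv2.imwrite("pics/d19.png",b[:,:,::-1])
cv2.imwrite("pics/s19c.png",np.hstack([cv2.resize(x[y:y+75,z:z+62,::-1],None,fx=6.4,fy=6.4,interpolation=cv2.INTER_CUBIC) for x,y,z in((a,155,195),(b,135,215))]))
E
```

```text
16.95 [ 0.54830399 -0.07505251  0.1491675 ] [ 0.2 -0.1 -4.5] [ 0.05 -0.06  0.01] 0.025745483281947933 [-0.0001 -0.0017 -0.0584]
```

View pics/w19.png

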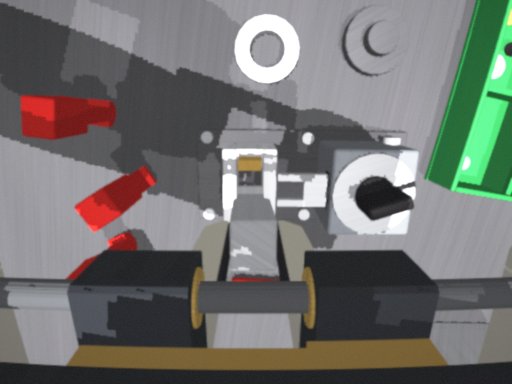

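View pics/s19c.png

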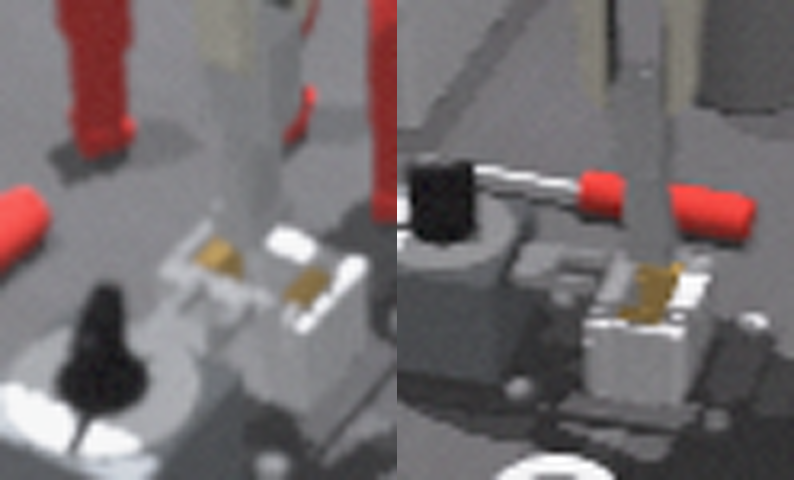

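```bash
python3 - <<'E'
from h import *
a=cv2.imread("pics/s19.png")[150:210,205:260];b=cv2.imread("pics/d19.png")[130:190,225:280]
f=lambda x:cv2.convertScaleAbs(cv2.resize(x,None,fx=7,fy=7,interpolation=2),alpha=2.0,beta=-110)
cv2.imwrite("pics/z19.png",np.hstack([f(a),f(b)]))
s,p,R=tool();A=imaging.camera_params("scene");B=imaging.camera_params("side")
c=p*[1,1,0]
for u in(.068,.072,.064):
  for n,P,o,k in(("sc",A,(205,150),0),("sd",B,(225,130),385)):
    for l,dx,dy,z in(("headtop c",0,0,111),("hb +x+y",.013,-.015,61),("hb -x+y",-.013,-.015,61),("hb +x-y",.013,.015,61),("foot +x+y",.011,-.013,13),("foot bot",0,0,0),("foot+x bot",.011,0,0)):
      q=(proj(P,c+R@np.array([dx,dy,0])+[0,0,u+z/1000])-o)*7+[k,0];print(u,n,l,q.round())
E
```

```text
0.068 sc headtop c [203.  56.]
0.068 sc hb +x+y [222. 205.]
0.068 sc hb -x+y [261. 167.]
0.068 sc hb +x-y [151. 179.]
0.068 sc foot +x+y [223. 306.]
0.068 sc foot bot [210. 305.]
0.068 sc foot+x bot [194. 322.]
0.068 sd headtop c [577. 123.]
0.068 sd hb +x+y [542. 233.]
0.068 sd hb -x+y [598. 240.]
0.068 sd hb +x-y [559. 198.]
0.068 sd foot +x+y [549. 319.]
0.068 sd foot bot [580. 330.]
0.068 sd foot+x bot [557. 327.]
0.072 sc headtop c [203.  46.]
0.072 sc hb +x+y [222. 196.]
0.072 sc hb -x+y [261. 157.]
0.072 sc hb +x-y [150. 169.]
0.072 sc foot +x+y [223. 297.]
0.072 sc foot bot [209. 297.]
0.072 sc foot+x bot [193. 313.]
0.072 sd headtop c [577. 115.]
0.072 sd hb +x+y [542. 225.]
0.072 sd hb -x+y [598. 232.]
0.072 sd hb +x-y [559. 191.]
0.072 sd foot +x+y [549. 312.]
0.072 sd foot bot [580. 323.]
0.072 sd foot+x bot [557. 319.]
0.064 sc headtop c [203.  66.]
0.064 sc hb +x+y [223. 214.]
0.064 sc hb -x+y [261. 176.]
0.064 sc hb +x-y [151. 188.]
0.064 sc foot +x+y [223. 314.]
0.064 sc foot bot [210. 313.]
0.064 sc foot+x bot [194. 330.]
0.064 sd headtop c [577. 131.]
0.064 sd hb +x+y [542. 240.]
0.064 sd hb -x+y [598. 247.]
0.064 sd hb +x-y [559. 205.]
0.064 sd foot +x+y [550. 326.]
0.064 sd foot bot [580. 337.]
0.064 sd foot+x bot [557. 334.]
```

View pics/z19.png

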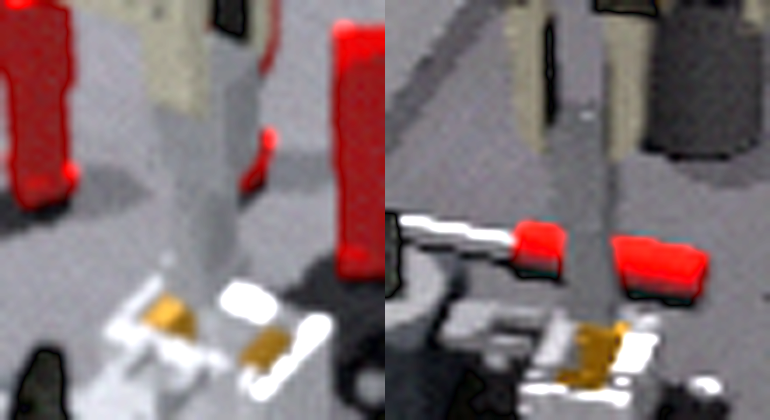

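```bash
python3 - <<'E'
from h import *
a=cv2.imread("pics/w19.png")[130:250,320:430];cv2.imwrite("pics/k19.png",cv2.resize(a,None,fx=5,fy=5,interpolation=2))
s=read_state();print(s["clock"],s["position"],s["contact_force"],s["width"])
E
```

```text
17.15 [ 0.54833607 -0.07509594  0.14918991] [-0.088723    0.29033466 -5.47936027] 0.025896336454985805
```

View pics/k19.png

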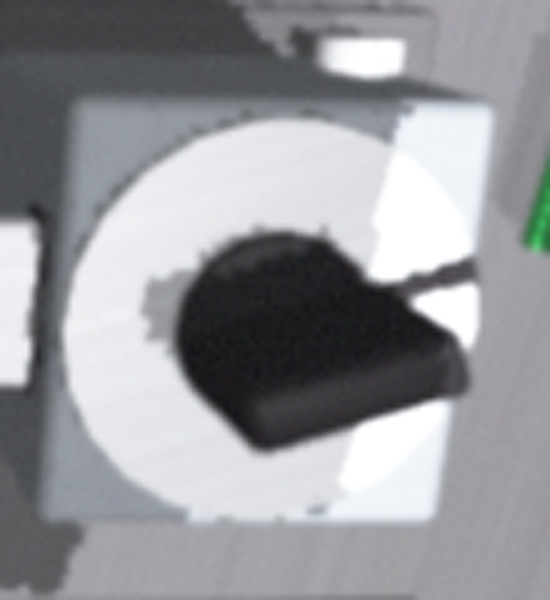

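View pics/s19.png

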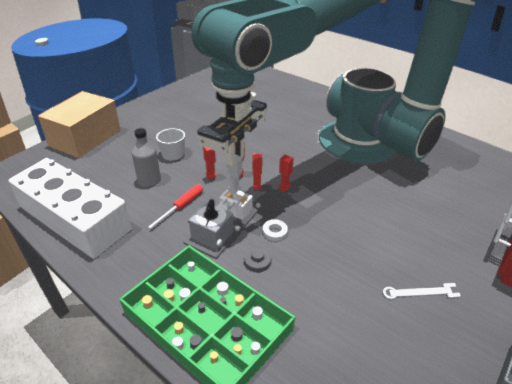

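The picture shows the pointer running into the mark at crop (460,275), and the block is clear and hanging in the gripper. The bystanders are where they were, so I'm handing the job in.

```bash
python3 -c "
from cell import workorder
print(workorder.sign_off())"
```

```text
the job is handed in; nothing more can be done
None
```

The job is done and handed in at about 17.2 s. The arm is holding the block upright, clear of its socket.

- **Knob:** I turned it 75° counter-clockwise, and the fork drew back from the block. In the last wrist picture the pointer still runs into the index mark.
- **Rocking:** I gripped the head and leaned the block about 0.28 rad to each side. The first pass to +y fell short because the head slipped between the pads. That left the keeper only about 5 mm back, so I repeated that side and went further. The +y keeper then measured about 8 mm back. The −y keeper was hidden from the wrist camera and I did not measure it.
- **Lift:** The block came up past the 4 mm stop without catching, so both keepers were clear. The force reading stayed at about the block's own weight.
- **Final hold:** I estimate the underside at about 17 mm above the socket mouth, give or take 2–3 mm. The lean is about 0 within roughly 0.03 rad. That comes from the change in length of the head's face in the pictures; comparing edge positions before the lift gave up to about 0.07 rad.
- **Other checks:** Contact forces read at the end of each move stayed under about 15 N. The red look-alikes and the other things on the bench look untouched in the last scene picture.

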